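# Sort the slide boxes by weight and pack the full ones

### The job

Four closed slide boxes look alike, but two are full of glass slides and two are empty: feel by lifting which are the heavy ones. Pack the two full boxes side by side on the floor of the grey transit case, beside the bottles, and stand the two empty ones side by side on the floor of the yellow tray. Keep the boxes level, do not drop them, and leave the bottles and the jar standing where they are.

Things in the scene. Friction and masses are not known exactly. Their poses are not given: they have to be found in the camera images.
- slidebox_a: one of four alike closed blue slide boxes: 58 mm along x, 88 along y, 36 high, plus a white grip bar on the lid, 14 thick (along y), 40 long (along x), 24 tall (top at 60). Origin: centre of the underside, z up; same after a half turn. Loose, upright. Any two of the four are full (330-425 g), two empty (90-120 g); nothing outside shows which; contents sit in the middle
- slidebox_b: one of four alike closed blue slide boxes: 58 mm along x, 88 along y, 36 high, plus a white grip bar on the lid, 14 thick (along y), 40 long (along x), 24 tall (top at 60). Origin: centre of the underside, z up; same after a half turn. Loose, upright. Any two of the four are full (330-425 g), two empty (90-120 g); nothing outside shows which; contents sit in the middle
- slidebox_c: one of four alike closed blue slide boxes: 58 mm along x, 88 along y, 36 high, plus a white grip bar on the lid, 14 thick (along y), 40 long (along x), 24 tall (top at 60). Origin: centre of the underside, z up; same after a half turn. Loose, upright. Any two of the four are full (330-425 g), two empty (90-120 g); nothing outside shows which; contents sit in the middle
- slidebox_d: one of four alike closed blue slide boxes: 58 mm along x, 88 along y, 36 high, plus a white grip bar on the lid, 14 thick (along y), 40 long (along x), 24 tall (top at 60). Origin: centre of the underside, z up; same after a half turn. Loose, upright. Any two of the four are full (330-425 g), two empty (90-120 g); nothing outside shows which; contents sit in the middle
- case: open grey metal transit case, fixed: 192 mm along x, 105 along y, 40 high; walls, floor 4 mm. Origin: centre of the underside, z up. A cross wall (x = 36 to 40, 40 high) parts the bottle well at the +x end from the slide-box space, x = -92 to 36, y = -48.5 to 48.5 mm, which just takes two slide boxes side by side along x, their 88 mm along the case's y
- tray: open yellow plastic tray, fixed to the bench: outside 165 mm along its x, 120 mm along its y, 25 mm high; walls 4 mm, floor 4 mm. Origin: centre of the underside, z up. Empty at first; takes two slide boxes side by side along x, their 88 mm across the tray
- case_bottle_1: amber bottle with white cap, 40 mm across, 85 mm high, standing in the case's bottle well. Origin: centre of the underside. Loose; a bystander
- case_bottle_2: amber bottle with white cap, 40 mm across, 85 mm high, standing in the case's bottle well. Origin: centre of the underside. Loose; a bystander
- mid_bottle: small amber bottle with white cap, 32 mm across, 95 mm high, standing among the slide boxes. Origin: centre of the underside. Loose; a bystander
- tall_bottle: amber bottle with white cap, 54 mm across, 150 mm high, standing behind the slide boxes. Origin: centre of the underside. Loose; a bystander
- jar: glass jar with white lid, 56 mm across, 65 mm high, standing behind the slide boxes. Origin: centre of the underside. Loose; a bystander

How it is judged:
At the end, for the whole second after the job is handed in: Full boxes (pressing on the floor with over 2.1 N) stand flat on the floor of the case's slide-box space, empty ones (under 2.1 N) flat on the tray's floor: underside less than 10 mm above the container's underside, tilt under 4.5 degrees, at rest (((x of slidebox_a in the frame of case between -0.07 and 0.014 m and y of slidebox_a in the frame of case between -0.012 and 0.012 m and z of slidebox_a in the frame of case below 0.01 m and contact force between slidebox_a and case above 2.1 N) or (x of slidebox_a in the frame of tray between -0.06 and 0.06 m and y of slidebox_a in the frame of tray between -0.035 and 0.035 m and z of slidebox_a in the frame of tray below 0.01 m and contact force between slidebox_a and tray below 2.1 N)) and angle between each of slidebox_a, slidebox_b, slidebox_c, slidebox_d's own z axis and vertical below 0.08 rad and linear speed of each of slidebox_a, slidebox_b, slidebox_c, slidebox_d below 0.02 m/s and ((x of slidebox_b in the frame of case between -0.07 and 0.014 m and y of slidebox_b in the frame of case between -0.012 and 0.012 m and z of slidebox_b in the frame of case below 0.01 m and contact force between slidebox_b and case above 2.1 N) or (x of slidebox_b in the frame of tray between -0.06 and 0.06 m and y of slidebox_b in the frame of tray between -0.035 and 0.035 m and z of slidebox_b in the frame of tray below 0.01 m and contact force between slidebox_b and tray below 2.1 N)) and ((x of slidebox_c in the frame of case between -0.07 and 0.014 m and y of slidebox_c in the frame of case between -0.012 and 0.012 m and z of slidebox_c in the frame of case below 0.01 m and contact force between slidebox_c and case above 2.1 N) or (x of slidebox_c in the frame of tray between -0.06 and 0.06 m and y of slidebox_c in the frame of tray between -0.035 and 0.035 m and z of slidebox_c in the frame of tray below 0.01 m and contact force between slidebox_c and tray below 2.1 N)) and ((x of slidebox_d in the frame of case between -0.07 and 0.014 m and y of slidebox_d in the frame of case between -0.012 and 0.012 m and z of slidebox_d in the frame of case below 0.01 m and contact force between slidebox_d and case above 2.1 N) or (x of slidebox_d in the frame of tray between -0.06 and 0.06 m and y of slidebox_d in the frame of tray between -0.035 and 0.035 m and z of slidebox_d in the frame of tray below 0.01 m and contact force between slidebox_d and tray below 2.1 N))); the robot touches nothing.
It fails at once if a slide box is tipped more than 30 degrees (angle between any of slidebox_a, slidebox_b, slidebox_c, slidebox_d's own z axis and vertical above 0.52 rad).
It fails at once if a slide box is dropped (falls free of the fingers faster than 0.7 m/s) ((contact force between slidebox_a and the fingers below 0.05 N and linear speed of slidebox_a above 0.7 m/s) or (contact force between slidebox_b and the fingers below 0.05 N and linear speed of slidebox_b above 0.7 m/s) or (contact force between slidebox_c and the fingers below 0.05 N and linear speed of slidebox_c above 0.7 m/s) or (contact force between slidebox_d and the fingers below 0.05 N and linear speed of slidebox_d above 0.7 m/s)).
It fails at once if a bottle or the jar is tipped over 20 degrees or shifted over 30 mm (angle between any of mid_bottle, tall_bottle, jar, case_bottle_1, case_bottle_2's own z axis and vertical above 0.35 rad or distance of any of mid_bottle, tall_bottle, jar, case_bottle_1, case_bottle_2 from where it was at the start of the episode above 0.03 m).
It also fails if it takes over 72 s, if anything falls off the work surface, if the arm or the gripper's body presses on something with over 40 N, if the wrist force passes 120 N, or if a joint passes its speed limit or range.

### The arm

A 7-joint arm with a two-finger parallel gripper is mounted at the origin on the work surface. World frame = base frame: x ahead of the robot, y to its left, z up, the work surface at z = 0. Lengths are in m, angles in rad, forces in N, time in s.
With the tool pointing down it reaches from about 0.4 to 0.85 m from the base axis. Payload 4.5 kg.
Tool frame: the origin (TCP) lies between the finger pads; the fingertips stand ahead of it and the grasp point (between the pads) lies 6 mm ahead of it (env.nose_length is the z of the fingertips in the tool frame, in m); z points along the fingers, y is the line along which they close (so a half turn about z gives the same grasp; the last joint's range is limited). The gripper opens to 88 mm and grips with 3 to 60 N. Pads are 18 mm wide; open, the fingers measure 123 mm over their backs; the gripper's body (75 mm by 187 mm) begins 45 mm behind the grasp point.
Start: joints at [-1.179, 0.689, -0.195, 1.565, 0.157, 0.902, -0.215], TCP at [0.219, 0.585, 0.241] pointing down, gripper open.
Joint ranges: [-3.01, 3.01], [-0.46, 2.08], [-1.47, 1.51], [0.13, 2.56], [-1, 4.14], [0.04, 2.09], [-2.66, 2.66]. Speed limits (rad/s): [2.57, 2.57, 3.14, 3.14, 3.14, 3.14, 3.14].

### API

Orientations are given as [roll, pitch, yaw] about the fixed x, y, z axes, in that order (R = Rz(yaw) Ry(pitch) Rx(roll)).
In Python, from bench import env, grip, readout, optics, ticket gives the robot as it stands. The module is installed in compiled form; this text tells all that it offers. Calls block until the motion is done:
- env.move_ptp(position, orientation): joint-space move of the TCP to a pose.
- env.move_linear(position, feed=0.15, ori=None, contact_N=None): straight line of the TCP; ori=None keeps the orientation; feed is the mean speed in m/s. With contact_N (N) it stops when the force on the tool has changed by that much, and returns True; else False.
- env.goto_joints(angles): joint-space move.
- grip(opening, squeeze=None): opening from 0.0 (shut) to 1.0 (fully open); squeeze is the grip in N (None keeps the last); returns when the fingers have stopped.
- env.wait(seconds).
- env.inverse_kinematics(position, orientation): joint angles nearest the present ones, or None.
- readout.state(): the state.
- optics.grab_frame(name): name is "scene" or "top" or "wrist"; returns (picture, depth): 400x640x3 uint8, blue, green, red; 400x640 float32, m along the optical axis (not along the pixel's ray), 0 where there is no reading.
- optics.get_calibration(name): a dict with "mtx" (3x3 intrinsics, pixels), "T" (4x4, takes a point from camera to world coordinates). Camera axes: x right, y down, z forward; pixel columns grow to the right and rows downward; lengths in m; the calibration is good to about 2 mm. The wrist camera is an equidistant fisheye: a pixel r from the principal point sees the ray r / f radians off the axis. A picture is of the moment at which its call begins: read the wrist's pose just before it. get_calibration takes no time and is no camera call; for the wrist camera it gives the pose at the moment of the call.
A pose or a line that the arm cannot do raises env.Unreachable and nothing moves.
- ticket.hand_in(): hands the job in; it is judged then, once.
Trained networks look in the newest picture that a camera, given by its name, has taken for a name from the list of things; names that differ only in an ending like _2 or _b are one class to them, and where a whole thing is asked for, a point or a joint stands for the part that bears it (a point fixed in the world has none). Each returns a list of dicts, best first, with "confidence" (0 to 1); they miss things now and then, are a little off and sometimes report something else, mostly with a low value. They report only what shows in the picture. A call takes as long as a camera call.
- optics.spot_in(camera, target): "point" ([column, row] in pixels, amid what is visible of it).
- optics.trace(camera, target): "pixels" (400x640 bool, what is visible of it) and "point" ([column, row] in pixels, amid what is visible of it).
- optics.mark_of(camera, target): "point" ([column, row] in pixels: a listed point, or the origin of a listed thing).
The state is a dict: "time_s": time; "joint_positions": joint angles; "joint_vel": joint speeds; "joint_torque": joint torques, N m; "position": TCP position; "tcp_rot": TCP orientation; "force": force on the tool from outside, world axes, zero at the start; "moment": the same for the moment, N m; "width": opening from 0.0 (shut) to 1.0 (fully open); "grip_force": force on a finger pad.
Only numpy, scipy, OpenCV 4.12 (cv2) and the standard library are available. Lean on these libraries where they do the work, as an engineer would, in place of code of your own. Each camera call takes 0.05 s, during which the arm holds its last target. There are 200 camera calls.

## Working session

There is one attempt and no reset: what is moved stays moved. The work goes in short steps, each a Python script; the robot and the scene stay as the last script left them, time stands still between calls to the robot, and variables do not carry over. Pictures are saved under pics/ and viewed, at most 10 in all, crops included, and the job is handed in when it is done.

```bash
mkdir -p pics
python3 - <<'E'
from bench import env, grip, readout, optics, ticket
import cv2, numpy as np
for n in ("top","scene"):
    p,d=optics.grab_frame(n); cv2.imwrite(f"pics/{n}0.png",p); c=optics.get_calibration(n); print(n,c["mtx"].round(1).tolist(),c["T"].round(3).tolist())
    for t in ["slidebox_a","case","tray","mid_bottle","tall_bottle","jar","case_bottle_1"]:
        for r in optics.trace(n,t):
            m=r["pixels"]; print(t,round(r["confidence"],2),np.round(r["point"]),m.sum(),np.median(d[m]))
s=readout.state(); print(s["time_s"],s["force"],s["tcp_rot"],env.nose_length)
E
```

```text
top [[481.8, 0.0, 322.3], [0.0, 481.8, 198.3], [0.0, 0.0, 1.0]] [[-0.008, -0.992, 0.125, 0.486], [-1.0, 0.01, 0.014, -0.023], [-0.015, -0.125, -0.992, 0.947], [0.0, 0.0, 0.0, 1.0]]
slidebox_a 0.88 [278. 172.] 1436 0.92475426
slidebox_a 0.84 [352. 181.] 1479 0.92100143
slidebox_a 0.75 [281. 262.] 1490 0.90310764
slidebox_a 0.58 [360. 260.] 1435 0.9011949
slidebox_a 0.22 [411. 120.] 1107 0.8702844
case 0.71 [187. 236.] 5360 0.93898654
tray 0.6 [442. 218.] 5739 0.94022465
mid_bottle 0.77 [318. 225.] 220 0.88129115
tall_bottle 0.83 [407. 119.] 1019 0.8700386
jar 0.75 [240. 121.] 903 0.9132679
jar 0.32 [441. 216.] 5575 0.94021446
case_bottle_1 0.9 [198. 191.] 468 0.89653534
case_bottle_1 0.85 [170. 189.] 504 0.897779
scene [[432.9, 0.0, 313.2], [0.0, 432.9, 199.5], [0.0, 0.0, 1.0]] [[0.572, 0.451, -0.686, 1.164], [0.82, -0.323, 0.472, -0.398], [-0.009, -0.832, -0.555, 0.495], [0.0, 0.0, 0.0, 1.0]]
slidebox_a 0.92 [371. 206.] 1672 0.81565166
slidebox_a 0.87 [256. 197.] 1419 0.8546825
slidebox_a 0.85 [317. 173.] 987 0.92463195
slidebox_a 0.61 [306. 225.] 1439 0.7632228
case 0.89 [393. 161.] 2739 0.97948676
tray 0.73 [427. 158.] 413 0.92634815
tray 0.7 [194. 251.] 5271 0.7509257
mid_bottle 0.64 [304. 190.] 527 0.8431305
tall_bottle 0.67 [280. 269.] 2749 0.6025477
jar 0.71 [434. 217.] 1180 0.77038944
case_bottle_1 0.93 [415. 161.] 418 0.9038197
case_bottle_1 0.87 [428. 156.] 412 0.9267026
0.8 [0.57706831 0.79296843 0.78617102] [ 3.14148694e+00 -1.57232244e-05  2.78379882e+00] 0.025
```

View pics/top0.png

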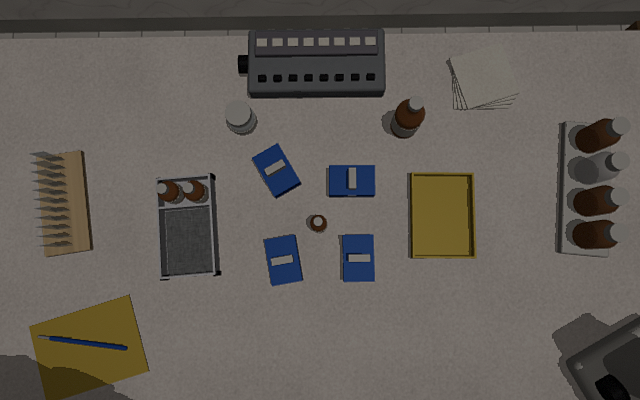

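View pics/scene0.png

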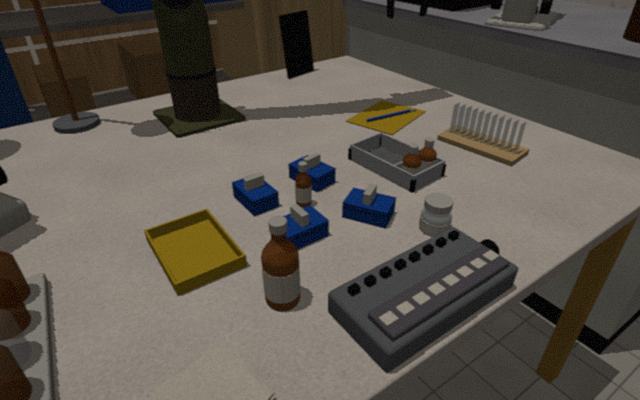

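```bash
cat > h.py <<'E'
from bench import env, grip, readout, optics, ticket
import cv2, numpy as np
def cloud(n,m,d,c=None):
    c=c or optics.get_calibration(n); K=c["mtx"]; v,u=np.nonzero(m&(d>0)); z=d[v,u]
    P=np.c_[(u-K[0,2])/K[0,0]*z,(v-K[1,2])/K[1,1]*z,z,np.ones(len(z))]
    return (P@np.asarray(c["T"]).T)[:,:3]
def rect(P):  # centre, long side, short side, yaw of long side in (-90,90] deg
    (c,(w,h),a)=cv2.minAreaRect((P[:,:2]*1000).astype(np.float32))
    if w<h: w,h,a=h,w,a+90
    return np.round([c[0],c[1],w,h,(a+90)%180-90],1)
E
python3 - <<'E'
from h import *
for n in ("top","scene"):
    p,d=optics.grab_frame(n); np.save(f"pics/{n}.npy",d)
    A=cloud(n,np.ones_like(d,bool),d); tz=A[(abs(A[:,0]-.5)<.3)&(abs(A[:,1])<.35)&(A[:,2]<.012)&(A[:,2]>-.012)]; print(n,"table z",np.median(tz[:,2]).round(4))
    for t,k,h in [("slidebox_a",4,.036),("case",1,.04),("tray",2,.025)]:
        for r in optics.trace(n,t)[:k]:
            m=cv2.dilate(r["pixels"].astype(np.uint8),np.ones((5,5)))>0
            P=cloud(n,m,d); z=P[:,2]
            L=P[abs(z-h)<.007]; B=P[abs(z-.06)<.006]
            print(t,round(r["confidence"],2),"rim",rect(L),len(L), "bar",(rect(B),len(B),B[:,2].mean().round(4)) if t[0]=="s" and len(B)>5 else "")
    for t in ["mid_bottle","tall_bottle","jar","case_bottle_1"]:
        for r in optics.trace(n,t)[:1+(t[0]=="c")]:
            P=cloud(n,r["pixels"],d); print(t,np.median(P,0).round(3),P[:,2].max().round(3))
for h in (.6,.66): print(env.inverse_kinematics([.55,.2,.2],[np.pi,0,0]))
E
```

```text
top table z 0.0008
slidebox_a 0.95 rim [ 4.873e+02 -7.710e+01  8.580e+01  5.840e+01 -4.000e-01] 1283 bar (array([488. , -76.7,  39.9,  12.7,  89.6]), 167, np.float64(0.0604))
slidebox_a 0.94 rim [484.4  65.2  87.8  59.    9.5] 1293 bar (array([484.5,  64.7,  39.6,  13.8, -80.4]), 168, np.float64(0.0606))
slidebox_a 0.69 rim [635.9 -66.4  86.6  58.5  89.2] 1246 bar (array([635.2, -67. ,  38.6,  13.4,  -1.1]), 166, np.float64(0.0605))
slidebox_a 0.65 rim [657.1  79.3  88.7  59.   30.1] 1187 bar (array([657.2,  78.9,  39.5,  14.5, -58.8]), 166, np.float64(0.0603))
case 0.57 rim [550.3 250.6 195.3 108.2   5. ] 1059 bar 
tray 0.96 rim [ 568.5 -241.1  165.5  121.4   -0.8] 786 bar 
tray 0.29 rim [464.7 -76.7  58.2  16.8  87.7] 12 bar 
mid_bottle [ 0.549 -0.003  0.068] 0.099
tall_bottle [ 0.738 -0.166  0.1  ] 0.154
jar [0.754 0.145 0.064] 0.07
case_bottle_1 [0.611 0.224 0.062] 0.093
case_bottle_1 [0.61  0.273 0.061] 0.094
scene table z 0.0006
slidebox_a 0.79 rim [639.4 -65.3  87.6  59.3 -89.3] 730 bar (array([638.5, -66.6,  40.9,  15.1,  -0.8]), 151, np.float64(0.0593))
slidebox_a 0.77 rim [503.2  45.  114.9 106.6  11.2] 466 bar (array([517.5,  33.8, 124.8,  32.5, -45.9]), 123, np.float64(0.0595))
slidebox_a 0.34 rim [554.  249.7 197.7 112.9   4.3] 1025 bar (array([620.7, 250.9,  73.8,  13.2,  72. ]), 24, np.float64(0.0602))
case 0.95 rim [552.9 251.3 195.5 109.7   4.4] 776 bar 
tray 0.81 rim [ 570.6 -240.7  169.2  120.8   -0.9] 1079 bar 
tray 0.17 rim [590.9 268.2 118.3  48.1 -52.3] 28 bar 
mid_bottle [ 0.564 -0.008  0.047] 0.097
tall_bottle [ 0.768 -0.181  0.08 ] 0.152
jar [0.774 0.133 0.043] 0.068
case_bottle_1 [0.626 0.224 0.059] 0.091
case_bottle_1 [0.626 0.273 0.059] 0.092
[-0.70485205  0.74145858  0.49575205  1.753312   -0.47979033  0.76980384
 -1.53857943]
[-0.70485205  0.74145858  0.49575205  1.753312   -0.47979033  0.76980384
 -1.53857943]
```

```bash
cat >> h.py <<'E'
R=np.deg2rad
BOX=dict(A=(.4892,-.0765,89.6),B=(.4862,.0650,99.6),C=(.637,-.0665,-1.),D=(.6588,.0793,120.7))
CASE=(.5516,.2510,4.8); TRAY=(.5695,-.2409,-.85)
SLOT=dict(case=[-.0595,.0035],tray=[-.035,.035]); UP=.185
def near(p,yaw):  # half-turn-equivalent tool orientation with least joint travel
    q=np.array(readout.state()["joint_positions"]); c=[]
    for k in (-180,0,180,360):
        j=env.inverse_kinematics(p,[np.pi,0,R(yaw+k)])
        if j is not None: c.append((abs(np.array(j)-q).max(),yaw+k))
    return [np.pi,0,R(min(c)[1])]
def fz():
    env.wait(.15); s=0
    for _ in range(4): s+=readout.state()["force"][2]/4; env.wait(.03)
    return s
def lower(p,z0,z1,N):
    env.move_linear([*p,z0],feed=.2)
    hit=env.move_linear([*p,z1],feed=.04,contact_N=N)
    return hit,round(readout.state()["position"][2],4)
def pick(b):
    x,y,a=BOX[b]; grip(.5)
    env.move_ptp([x,y,.15],near([x,y,.15],a)); f0=fz()
    hit=lower((x,y),.085,.064,8); grip(0.,30.); s=readout.state(); w=s["width"]*88
    env.move_linear([x,y,.09],feed=.1); f1=fz(); m=(f0-f1)/9.81
    print(b,"hit",hit,"width mm",round(w,1),"mass",round(m,3),"t",round(s["time_s"],1)); return m
def place(where,i):
    cx,cy,a=CASE if where=="case" else TRAY; dx=SLOT[where][i]
    x,y=cx+dx*np.cos(R(a)),cy+dx*np.sin(R(a)); s=readout.state(); p=s["position"]
    env.move_linear([p[0],p[1],UP],feed=.25)
    env.move_linear([x,y,UP],feed=.3,ori=near([x,y,UP],a))
    r=lower((x,y),.116 if where=="case" else .1,.067,4.)
    print(where,i,"contact",r,"F",readout.state()["force"].round(1),"t",round(readout.state()["time_s"],1)); return r
def release():
    grip(.5); p=readout.state()["position"]; env.move_linear([p[0],p[1],UP-.02],feed=.3)
E
python3 - <<'E'
from h import *
m=pick("B")
if m>.05:
    r=place("case" if m>.2 else "tray",0)
    if r[1]<.071: release(); print(readout.state()["time_s"])
p,d=optics.grab_frame("top"); cv2.imwrite("pics/top1.png",p)
E
```

```text
B hit (False, np.float64(0.0639)) width mm 0.2 mass 0.023 t 6.7
```

View pics/top1.png

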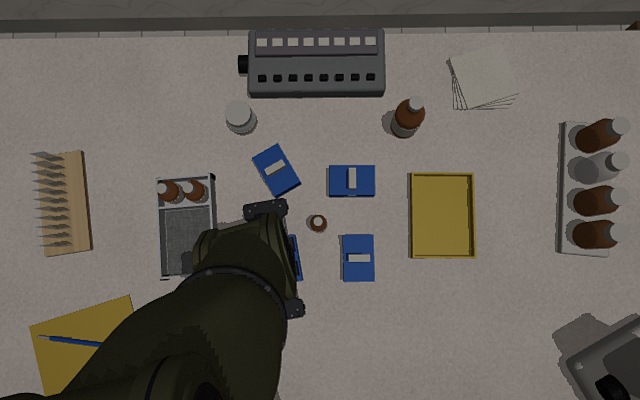

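Run:
```python
from h import *
s=readout.state(); print(s["position"],s["tcp_rot"],s["width"],s["grip_force"])
a,_=optics.grab_frame("scene"); b,_=optics.grab_frame("wrist")
cv2.imwrite("pics/mix.png",np.vstack([cv2.resize(a[120:270,180:480],(600,300)),cv2.resize(b,(480,300)).copy() if 0 else cv2.copyMakeBorder(cv2.resize(b,(480,300)),0,0,0,120,0)]))
```

```text
[0.48596652 0.06496848 0.08959002] [-3.14083028e+00  3.56418363e-05  1.73842040e+00] 0.0059132673320904825 0.0
```

View pics/mix.png

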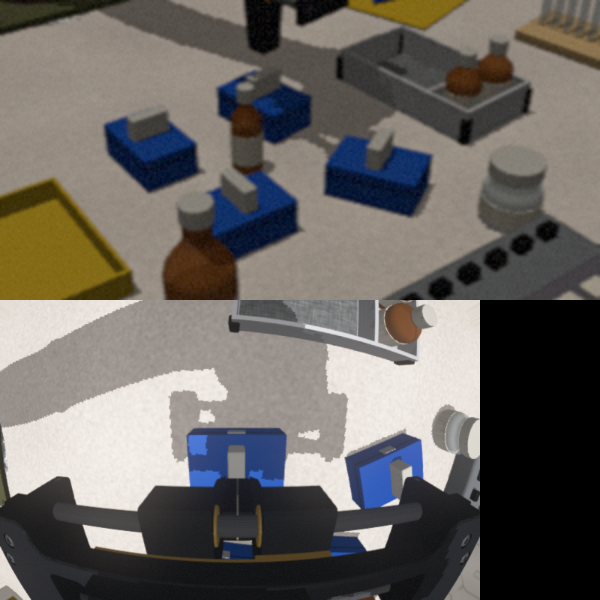

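Run:
```python
from h import *
n="scene"; c=optics.get_calibration(n); Ti=np.linalg.inv(c["T"])
def pr(P):
    q=Ti@np.r_[P,1]; u=c["mtx"]@q[:3]; return (u[:2]/u[2]).round(1),q[2].round(3)
t=readout.state()["position"]
print("tip",pr(t-[0,0,.025]),"tcp",pr(t),"barB top",pr([.486,.065,.06]))
w=optics.get_calibration("wrist"); print(w["mtx"],np.round(w["T"],3)); print("tcp",t)
a,d=optics.grab_frame(n); cv2.imwrite("pics/z.png",a)
print(d[128:156:2,300:324:3].round(3))
A=cloud(n,np.ones_like(d,bool),d).reshape(-1,3)
g=A[(A[:,0]>.35)&(A[:,0]<.6)&(abs(A[:,1]-.065)<.06)&(A[:,2]>.07)&(A[:,2]<.2)]
for z in np.arange(.06,.2,.01):
    k=g[abs(g[:,2]-z)<.005]
    if len(k): print(z.round(2),len(k),k[:,:2].min(0).round(3),k[:,:2].max(0).round(3))
```

```text
tip (array([311.2, 153.8]), np.float64(0.922)) tcp (array([311. , 143.2]), np.float64(0.908)) barB top (array([311.2, 155.8]), np.float64(0.925))
[[309.70691629   0.         316.34668683]
 [  0.         309.70691629 201.52050305]
 [  0.           0.           1.        ]] [[ 0.986  0.161  0.044  0.475]
 [ 0.167 -0.95  -0.263  0.133]
 [-0.     0.267 -0.964  0.233]
 [ 0.     0.     0.     1.   ]]
tcp [0.48606132 0.0649806  0.08974663]
[[1.181 0.892 0.886 0.881 0.871 0.868 0.878 1.186]
 [1.177 0.892 0.888 0.882 0.874 0.873 0.88  1.177]
 [1.165 0.897 0.892 0.885 0.876 0.876 0.88  1.163]
 [1.157 0.897 0.895 0.887 0.88  0.881 0.883 1.155]
 [1.146 1.141 0.899 0.892 0.881 0.88  0.886 1.143]
 [1.137 1.134 0.9   0.89  0.882 0.888 0.892 1.132]
 [1.122 1.123 0.902 0.894 0.887 0.886 0.896 1.125]
 [1.115 1.114 0.905 0.897 0.887 0.891 0.899 1.112]
 [1.109 1.105 0.908 0.901 0.892 0.896 0.906 1.102]
 [1.095 1.099 1.095 1.096 0.893 1.091 1.098 1.097]
 [1.082 1.088 1.084 1.084 1.087 1.084 1.086 1.08 ]
 [1.077 1.078 1.077 1.074 1.075 1.077 1.075 1.077]
 [1.068 1.067 1.068 1.069 1.066 1.068 1.07  1.067]
 [1.057 1.06  1.059 1.058 0.93  0.93  0.927 1.063]]
0.09 39 [0.477 0.053] [0.503 0.075]
0.1 72 [0.476 0.053] [0.505 0.078]
0.11 74 [0.474 0.052] [0.505 0.079]
0.12 80 [0.473 0.052] [0.506 0.079]
0.13 89 [0.47  0.052] [0.508 0.079]
0.14 56 [0.471 0.051] [0.508 0.079]
0.15 79 [0.406 0.018] [0.577 0.113]
0.16 349 [0.405 0.017] [0.579 0.113]
0.17 454 [0.408 0.017] [0.578 0.111]
0.18 358 [0.404 0.016] [0.584 0.113]
0.19 875 [0.393 0.017] [0.585 0.111]
0.2 186 [0.397 0.021] [0.584 0.112]
```

```bash
python3 -c "
import cv2;a=cv2.imread('pics/z.png');cv2.imwrite('pics/z2.png',cv2.resize(a[60:260,200:440],None,fx=3,fy=3))"
```

```text
(no output)
```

View pics/z2.png

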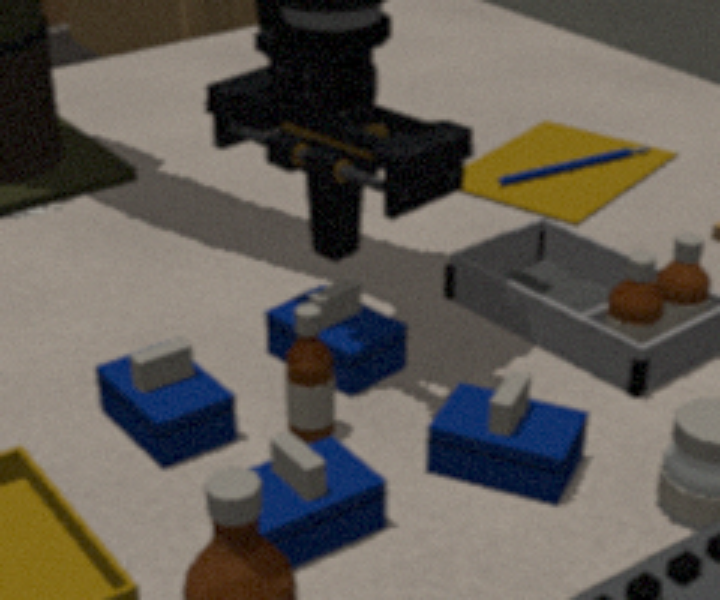

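Run:
```python
from h import *
x,y,a=BOX["B"]; grip(.5); print(readout.state()["time_s"])
env.move_linear([x,y,.055],feed=.15)
print(env.move_linear([x,y,.020],feed=.04,contact_N=4)); s=readout.state(); print(s["position"],s["force"],s["time_s"])
```

```text
8.3583
True
[0.48652521 0.06505781 0.03905425] [-0.95866415  0.73286489  9.81847222] 9.2667
```

```bash
sed -i 's/lower((x,y),.085,.064,8); grip/lower((x,y),.066,.0425,6); grip/; s/\[x,y,.09\],feed=.1/[x,y,.068],feed=.1/; s/UP=.185/UP=.163/; s/.116 if where=="case" else .1,.067,4./.094 if where=="case" else .078,.045,4./; s/\[x,y,.15\]/[x,y,.13]/g' h.py
python3 - <<'E'
from h import *
x,y,a=BOX["B"]
f0=.79
env.move_linear([x,y,.0425],feed=.05); grip(0.,30.); s=readout.state(); print(s["width"]*88,s["grip_force"])
env.move_linear([x,y,.068],feed=.1); m=(f0-fz())/9.81; print(m, readout.state()["time_s"])
if s["width"]*88>8 and m>.05:
    r=place("case" if m>.2 else "tray",0)
    if r[0] and r[1]<.05: release(); print(readout.state()["time_s"])
E
```

```text
13.97887302414608 29.99990894459188
0.17313954806671375 10.7667
tray 0 contact (True, np.float64(0.0464)) F [-0.3  0.4  4.4] t 14.5
15.6
```

```bash
sed -i 's/env.wait(.15); s=0/env.wait(.25); s=0/; s/range(4): s+=readout.state()\["force"\]\[2\]\/4; env.wait(.03)/range(8): s+=readout.state()["force"][2]\/8; env.wait(.04)/' h.py
python3 - <<'E'
from h import *
print([round(fz(),2) for _ in range(2)])
m=pick("A")
if m>.05 and not .2<m<.27:
    w="case" if m>.2 else "tray"
    r=place(w,0 if w=="case" else 1)
    if r[0] and .043<r[1]<.0495: release(); print(readout.state()["time_s"])
E
```

```text
[np.float64(0.11), np.float64(0.18)]
A hit (False, np.float64(0.0424)) width mm 13.8 mass 0.403 t 20.2
case 0 contact (True, np.float64(0.0466)) F [-0.2 -0.2  4.4] t 25.1
26.1833
```

Run:
```python
from h import *
m=pick("D")
p,d=optics.grab_frame("top"); cv2.imwrite("pics/top2.png",p)
for r in optics.trace("top","slidebox_a"):
    P=cloud("top",r["pixels"],d); z=P[:,2]; print(round(r["confidence"],2),rect(P[abs(z-np.median(z))<.006]),np.median(z).round(3))
s=readout.state(); print(s["time_s"],s["force"])
```

```text
D hit (False, np.float64(0.0425)) width mm 13.8 mass 0.409 t 29.7
0.91 [ 533.5 -240.    89.    58.5   89.5] 0.041
0.64 [635.5 -66.3  86.4  58.6  89.3] 0.037
30.7833 [ 0.17601804  0.6138699  -3.67674535]
```

View pics/top2.png

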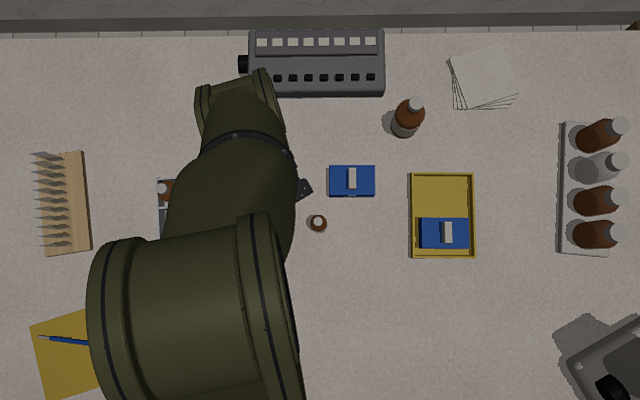

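Run:
```python
from h import *
r=place("case",1)
if r[0] and .043<r[1]<.0495:
    release(); m=pick("C")
    p,d=optics.grab_frame("top"); cv2.imwrite("pics/top3.png",p)
    for t in ("slidebox_a","case"):
      for q in optics.trace("top",t)[:4]:
        P=cloud("top",q["pixels"],d); z=P[:,2]; k=P[abs(z-.04)<.006]; print(t,round(q["confidence"],2),rect(k))
    print(m)
```

```text
case 1 contact (True, np.float64(0.0466)) F [-0.9  0.   5.7] t 34.2
C hit (False, np.float64(0.0425)) width mm 13.7 mass 0.109 t 39.1
slidebox_a 0.95 [491.7 247.2  92.6  58.4 -84.2]
slidebox_a 0.61 [606.9 -57.8  66.    1.   88.9]
slidebox_a 0.57 [553.8 248.7  93.8  59.1 -85.7]
case 0.2 [0. 0. 0. 0. 0.]
0.10918670494624919
```

Run:
```python
from h import *
r=place("tray",1)
if r[0] and .043<r[1]<.0495:
    release(); env.move_linear([.45,-.2,.25],feed=.3); env.wait(.3)
    a,d=optics.grab_frame("scene"); b,e=optics.grab_frame("top")
    cv2.imwrite("pics/end.png",np.vstack([a[80:330,100:540],b[100:350,130:570]]))
    for q in optics.trace("top","slidebox_a")[:4]:
        P=cloud("top",q["pixels"],e); z=P[:,2]; k=P[abs(z-.04)<.006]; print(round(q["confidence"],2),rect(k),np.median(z))
print(readout.state()["time_s"])
```

```text
tray 1 contact (True, np.float64(0.0465)) F [-1.5  0.   4.1] t 42.8
0.97 [491.7 245.8  95.7  59.2 -85. ] 0.04091225347820404
0.94 [ 533.5 -239.4   88.9   58.6   89.6] 0.04065301302044522
0.76 [553.8 249.9  98.4  59.2 -85.2] 0.040769991406865214
0.65 [ 601.7 -240.9   88.8   59.1   89.5] 0.040566353297834035
45.1167
```

View pics/end.png

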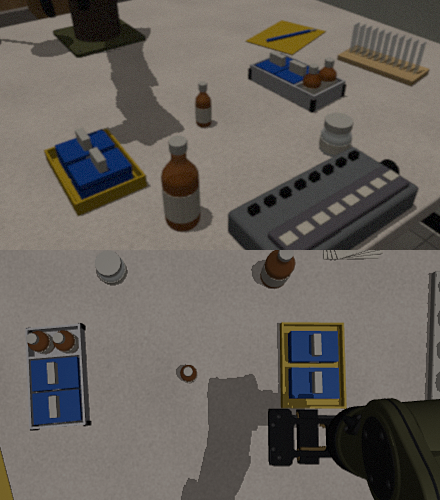

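The picture shows two boxes flat in the case (crop about (53,390)), two in the tray (about (313,365)), and all the bottles and the jar upright and in place. The arm is clear, so I'm handing in.

```bash
python3 -c "
from bench import ticket; print(ticket.hand_in())"
```

```text
the job is handed in; nothing more can be done
None
```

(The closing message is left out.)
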